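Set the side lay of the proofing gauge

TASK

On the gauge rail, press down the thumb plate in the middle of the sliding lay to free its friction hold and, keeping it pressed, push the lay along the rail until it rests against the stop marked with a round disc; then lift off so that the lay grips the rail again. Work with the closed fingertips on the thumb plate, between the lay's two lugs: do not pinch a lug and do not force the lay along with the plate up. Leave everything else on the table where it is.

Things in the scene. Friction and masses are not known exactly. Their poses are not given: they have to be found in the camera images.
- rail: Gauge rail screwed to the table: dark steel bar 84 wide (its x), 440 long (its y), 10 thick, with two bright guide bars on it up to 24 high. Origin: centre of its underside, on the table; x across the rail, y along it, z up. It cannot move.
- lay (a joint): Position of the lay along the rail in m: 0 with the lay at the middle of the rail, growing towards the rail's +y. The lay is an aluminium slider 90 x 90 that spans z 26 to 70 mm above the table. With the thumb plate up a sprung brake shoe holds it against about 16 N; with the plate pressed 2 mm or more it slides easily (under 2 N at slow speed) and stays where it is left.
- saddle: The lay's two upright lugs, which move with the lay. Origin: middle of the lay, 34 mm above the table; axes parallel to the rail's (y along the rail). Each lug is 90 across the rail, 14 thick and 36 high (top 70 mm above the table); their inner faces are 31 mm either side of the origin along y, so a trough 62 mm long and open across the rail lies between them; their outer faces are 45 mm from the origin.
- thumb (a joint): How far the thumb plate is pressed down, m: 0 up (brake on) to 0.008 fully down. It yields from about 4 N on and takes about 8 N fully down; it springs up when let go.
- thumb_top (a point): Centre of the top of the thumb plate: a dark ribbed steel plate, 78 across the rail and 56 along it, between the lugs, its top 48 mm above the table when up.
- stop_disc: The marked stop: steel block 74 across the rail, 24 along it, top 46 mm above the table, fixed on the rail near one end (either end), with a short arm to its +x side that carries a flat round steel disc 44 in diameter lying level, its centre 70 mm from the origin along x, its top 50 mm above the table. Origin: on the table below its middle; axes parallel to the rail's. The lay rests against it when their origins are 57 mm apart.
- stop_plain: The other stop, near the other end of the rail: the same steel block without arm and disc. Origin as for the marked stop. Not to be used.
- type_block: Loose wooden type block 40 x 62 x 23 beside the rail, on the robot's side; leave alone.
- type_round: Loose wooden type block 46 x 46 x 23 with a round face, beside the rail, on the robot's side; leave alone.
- furniture: Loose wooden spacing stick 16 x 150 x 16 beside the rail, on the far side; leave alone.
- quoin: Loose steel locking wedge 28 x 70 x 19 beside the rail, on the far side; leave alone.
- ink_tin: Loose yellow ink jar, 90 diameter, 110 high, to the right beyond the rail's end; leave alone.
- brayer: Loose inking roller lying on the table to the left, about 190 long, 46 high; leave alone.
- brush_pot: Loose cork pot with brushes, 72 diameter, 185 high with brushes, to the left beyond the rail's end; leave alone.
- oil_can: Loose small can, 56 diameter, 100 high, to the right; leave alone.

How it is judged:
By the outcome, as a careful person would: the job done as asked, in the order asked, and still so for the second after the job is handed in, with the robot touching nothing.
It also fails if it takes over 38 s, if anything falls off the work surface, if the arm or the gripper's body presses on something with over 40 N, if the wrist force passes 120 N, or if a joint passes its speed limit or range.

ROBOT

A 7-joint arm with a two-finger parallel gripper is mounted at the origin on the work surface. World frame = base frame: x ahead of the robot, y to its left, z up, the work surface at z = 0. Lengths are in m, angles in rad, forces in N, time in s.
With the tool pointing down it reaches from about 0.4 to 0.9 m from the base axis. Payload 5.6 kg.
Tool frame: the origin (TCP) lies midway between the tips of the shut fingers; the grasp point (between the pads) lies 19 mm behind it; z points along the fingers, y is the line along which they close (so a half turn about z gives the same grasp; the last joint's range is limited). The gripper opens to 92 mm and grips with 3 to 60 N. Pads are 20 mm wide; open, the fingers measure 128 mm over their backs; the gripper's body (75 mm by 189 mm) begins 69 mm behind the grasp point.
Start: joints at [-1.361, 0.468, -0.012, 1.603, 0.006, 1.071, -0.056], TCP at [0.163, 0.629, 0.215] pointing down, gripper open.
Joint ranges: [-2.53, 2.53], [-0.31, 2.02], [-1.57, 1.55], [0.28, 2.44], [-1.29, 4.43], [0.15, 1.84], [-2.92, 2.92]. Speed limits (rad/s): [2.57, 2.57, 3.14, 3.14, 3.14, 3.14, 3.14].

INTERFACE

Orientations are given as a 3x3 rotation matrix whose columns are the frame's x, y, z axes.
In Python, from station import env, effector, solver, viewer, workorder, search_frame, tip_of gives the robot as it stands. Calls block until the motion is done:
- env.reach(position, orientation): joint-space move of the TCP to a pose.
- env.movel(position, frame=None, rate=0.15): straight line of the TCP; frame=None keeps the orientation; rate is the mean speed in m/s.
- env.goto_joints(angles): joint-space move.
- effector.release() and effector.grasp(squeeze=None): open the fingers fully, or close them until they stop; squeeze is the grip in N (None keeps the last).
- env.pause(seconds).
- solver.inverse_kinematics(position, orientation): joint angles nearest the present ones, or None.
- env.sense(): the state.
- viewer.read_camera(name): name is "scene" or "top" or "wrist"; returns (picture, depth): 400x640x3 uint8, red, green, blue; 400x640 float32, m along the optical axis (not along the pixel's ray), 0 where there is no reading.
- viewer.camera_info(name): a dict with "intrinsics" (3x3 intrinsics, pixels), "eye" and "rotation" of the camera in the world; the wrist camera has in their place "T_tool_cam" (4x4, takes a point from camera to tool coordinates, whose origin is the TCP and whose axes are the flange's). Camera axes: x right, y up, looking along -z (the intrinsics and any distortion apply to the point x, -y, -z); pixel columns grow to the right and rows downward; lengths in m; the calibration is good to about 2 mm. A picture is of the moment at which its call begins: read the wrist's pose just before it. camera_info takes no time and is no camera call.
A pose or a line that the arm cannot do raises env.PlanningError and nothing moves.
- workorder.finish_job(): hands the job in; it is judged then, once.
Trained networks look in the newest picture that a camera, given by its name, has taken for a name from the list of things; names that differ only in an ending like _2 or _b are one class to them, and where a whole thing is asked for, a point or a joint stands for the part that bears it (a point fixed in the world has none). Each returns a list of dicts, best first, with "score" (0 to 1); they miss things now and then, are a little off and sometimes report something else, mostly with a low value. They report only what shows in the picture. A call takes as long as a camera call.
- search_frame(camera, name): "at" ([x, y, z] in m, in world coordinates, good to about 4 mm: the middle of the surface that is visible of it).
- tip_of(camera, name): "at" ([x, y, z] in m, in world coordinates, good to about 4 mm: a listed point, or the origin of a listed thing).
The state is a dict: "t": time; "joint_positions": joint angles; "joint_velocities": joint speeds; "tau": joint torques, N m; "ee_pos": TCP position; "tcp_rot": TCP orientation; "wrist_force": force on the tool from outside, world axes, zero at the start; "moment": the same for the moment, N m; "gripper_width": finger opening in m; "grasp_force": force on a finger pad.
Only numpy, scipy, OpenCV 4.12 (cv2) and the standard library are available. Lean on these libraries where they do the work, as an engineer would, in place of code of your own. Each camera call takes 0.05 s, during which the arm holds its last target. There are 200 camera calls.

## Working session

There is one attempt and no reset: what is moved stays moved. The work goes in short steps, each a Python script; the robot and the scene stay as the last script left them, time stands still between calls to the robot, and variables do not carry over. Pictures are saved under pics/ and viewed, at most 10 in all, crops included, and the job is handed in when it is done.

```bash
mkdir -p pics; python3 - <<'E'
from station import env, effector, solver, viewer, workorder, search_frame, tip_of
import cv2,numpy as np
for c in ("scene","top"):
    p,d=viewer.read_camera(c); cv2.imwrite(f"pics/{c}.png",p[:,:,::-1])
    i=viewer.camera_info(c); print(c,np.round(i["eye"],3),np.round(i["rotation"],3).tolist(),np.round(i["intrinsics"],1).tolist(),[k for k in i])
    for n in ("rail","saddle","thumb_top","stop_disc","stop_plain"):
        print(n,[(np.round(r["at"],3).tolist(),round(r["score"],2)) for r in tip_of(c,n)[:3]])
s=env.sense();print(s["t"],s["ee_pos"],np.round(s["tcp_rot"],3))
E
```

```text
scene [ 1.335 -0.335  0.77 ] [[0.37, -0.599, 0.71], [0.929, 0.233, -0.288], [0.007, 0.766, 0.643]] [[364.7, 0.0, 316.9], [0.0, 364.7, 201.0], [0.0, 0.0, 1.0]] ['intrinsics', 'eye', 'rotation']
rail [([0.496, 0.022, -0.002], 0.67)]
saddle [([0.501, 0.054, 0.031], 0.75), ([0.463, 0.475, -0.001], 0.59)]
thumb_top [([0.499, 0.053, 0.045], 0.78), ([0.386, 0.094, -0.001], 0.59)]
stop_disc [([0.504, 0.157, 0.0], 0.67)]
stop_plain [([0.494, -0.129, 0.002], 0.65)]
top [ 0.446 -0.012  1.149] [[-0.026, 0.994, -0.107], [-1.0, -0.024, 0.013], [0.01, 0.108, 0.994]] [[375.2, 0.0, 323.0], [0.0, 375.2, 199.5], [0.0, 0.0, 1.0]] ['intrinsics', 'eye', 'rotation']
rail [([0.497, 0.019, 0.0], 0.84)]
saddle [([0.503, 0.048, 0.033], 0.82)]
thumb_top []
stop_disc [([0.505, 0.156, -0.001], 0.93)]
stop_plain [([0.499, -0.132, -0.0], 0.79)]
0.6 [0.16263743 0.62932808 0.21462026] [[-0.968  0.25   0.   ]
 [ 0.25   0.968  0.   ]
 [-0.     0.    -1.   ]]
```

View pics/scene.png

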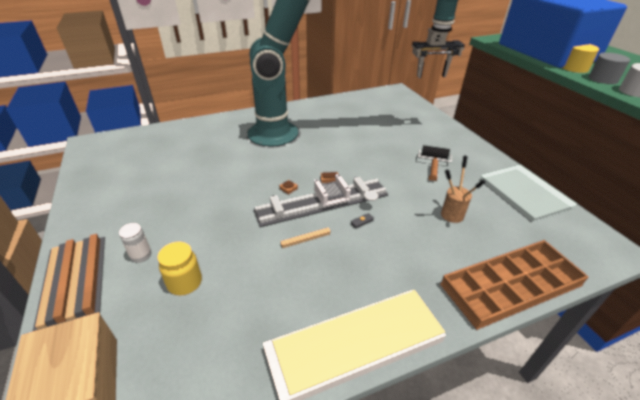

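View pics/top.png

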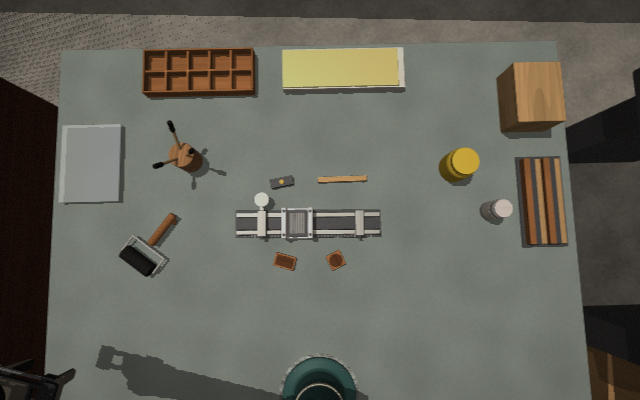

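The rail runs along world y, about 1.6° off. The disc stop is at the left end, +y (top picture pixel 262,200), and the lay is next to it at (297,223). The networks agree with this. I'll move above the lay with closed fingers and take a close look.

```bash
cat > h.py <<'E'
from station import env, effector, solver, viewer, workorder, search_frame, tip_of
import cv2,numpy as np
u=np.array([.0085,.287,0]);u/=np.linalg.norm(u)   # rail +y in world
z=np.array([0,0,-1.]); R=np.c_[u,np.cross(z,u),z]
def look(tag,c="wrist"):
    p,d=viewer.read_camera(c); cv2.imwrite(f"pics/{tag}.png",p[:,:,::-1])
    for n in ("saddle","thumb_top","stop_disc","stop_plain"):
        print(n,[(np.round(r["at"],4).tolist(),round(r["score"],2)) for r in tip_of(c,n)[:2]])
    return p,d
E
python3 - <<'E'
from h import *
effector.grasp()
env.reach([.501,.052,.20],R)
look("w1")
s=env.sense();print(s["t"],s["ee_pos"],s["wrist_force"],s["gripper_width"])
E
```

```text
saddle [([0.4969, 0.0501, 0.0335], 0.87)]
thumb_top [([0.5041, 0.0504, 0.0492], 0.97)]
stop_disc [([0.496, 0.1565, 0.003], 0.57)]
stop_plain []
4.5833 [0.50102215 0.05241377 0.19996939] [-0.36323981 -0.95609102  0.31856113] 0.000769809339206555
```

View pics/w1.png

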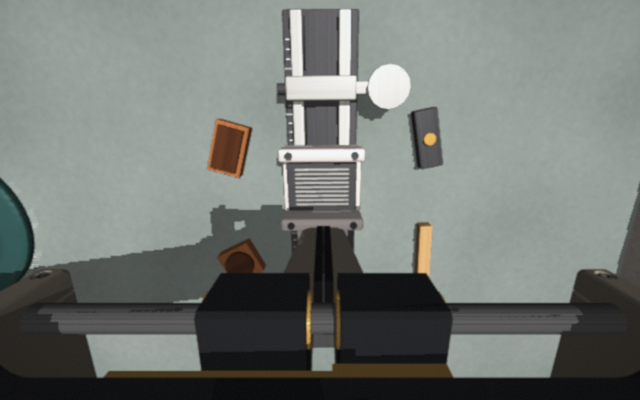

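The rail is vertical in the wrist picture, so the yaw is good. The thumb plate is at (322,187) and the disc stop at (322,88), with clear track between them. Next I press down under force feedback.

```bash
python3 - <<'E'
from h import *
env.movel([.5015,.0515,.058],R,rate=.1)
env.pause(.2); f0=np.array(env.sense()["wrist_force"]); np.save("f0.npy",f0); print(f0)
zt=.052
while zt>.040:
    env.movel([.5015,.0515,zt],R,rate=.03); s=env.sense(); f=np.array(s["wrist_force"])-f0
    print(round(zt,4),np.round(s["ee_pos"],4),np.round(f,2))
    if f[2]>7: break
    zt-=.0012
look("w2"); print(env.sense()["t"])
E
```

```text
[0.39096998 0.07136341 0.17223669]
0.052 [0.5012 0.0514 0.0517] [-0.6   0.26 -0.34]
0.0508 [0.5015 0.0515 0.0507] [-0.95 -0.7   0.75]
0.0496 [0.5015 0.0515 0.0496] [ 0.71 -0.15  0.62]
0.0484 [0.5017 0.0515 0.0484] [-0.44 -0.07  0.85]
0.0472 [0.5017 0.0515 0.0474] [-1.3   0.63  4.45]
0.046 [0.5017 0.0515 0.0462] [-0.14 -1.41  5.37]
0.0448 [0.5017 0.0515 0.045 ] [-1.12 -0.78  5.96]
0.0436 [0.5017 0.0515 0.0439] [-1.72 -0.8   5.66]
0.0424 [0.5017 0.0515 0.0427] [-1.76 -0.94  6.62]
0.0412 [0.5017 0.0515 0.0416] [-1.33 -0.12  6.48]
saddle [([0.499, 0.0496, 0.0338], 0.72)]
thumb_top [([0.5034, 0.0485, 0.0411], 0.61)]
stop_disc [([0.4979, 0.1569, 0.0004], 0.91)]
stop_plain []
9.2
```

The plate is about 6.5 mm down at 6.5 N. Next I push towards the disc, watching the force.

```bash
python3 - <<'E'
from h import *
f0=np.load("f0.npy"); p0=np.array([.5015,.0515,.0412]); s0=.0
while s0<.078:
    s0+=.004
    env.movel(p0+u*s0,R,rate=.03); s=env.sense(); f=np.array(s["wrist_force"])-f0
    print(round(s0,3),np.round(s["ee_pos"],4),np.round(f,1))
    if f@u<-6 or not 2<f[2]<20: break
look("w3"); print(env.sense()["t"])
E
```

```text
0.004 [0.5018 0.0559 0.0416] [-1.7  0.7  7.2]
0.008 [0.5018 0.0599 0.0416] [-1.3 -0.   8.3]
0.012 [0.5019 0.0639 0.0416] [-3.2  0.7  7.2]
0.016 [0.502  0.068  0.0416] [-1.5 -0.7  6.4]
0.02 [0.502  0.0719 0.0415] [-2.4 -0.   7.4]
0.024 [0.5021 0.0759 0.0415] [-2.3  0.1  7.3]
0.028 [0.5022 0.0799 0.0415] [-3.1  1.2  6.8]
0.032 [0.5023 0.0839 0.0415] [-2.5  0.6  7.3]
0.036 [0.5023 0.088  0.0415] [-2.5  0.8  7.2]
0.04 [0.5025 0.092  0.0415] [-2.6  0.6  7.6]
0.044 [0.5025 0.096  0.0415] [-2.9  0.8  7.6]
0.048 [0.5026 0.0998 0.0414] [-2.3  0.8  6.4]
0.052 [0.5031 0.1024 0.0415] [-1.1 -3.7  6.8]
0.056 [0.5036 0.1061 0.0416] [-0.6 -4.3  7.3]
0.06 [0.504  0.1099 0.0416] [-1.3 -3.7  7.4]
0.064 [0.5042 0.1139 0.0417] [-0.5 -3.6  6.5]
0.068 [0.5044 0.118  0.0417] [-2.  -3.4  7.1]
0.072 [0.5045 0.1209 0.0417] [-0.5 -6.8  7.8]
saddle []
thumb_top []
stop_disc [([0.4984, 0.156, 0.0014], 0.93)]
stop_plain []
14.55
```

View pics/w3.png

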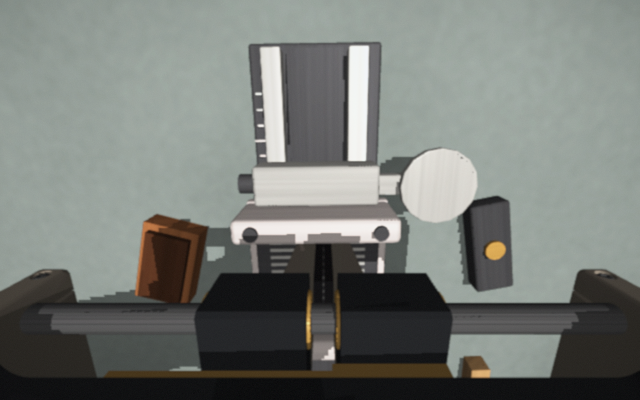

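The lay stopped at about y = 0.100, as predicted. The tip then slid on the plate up to the lug at 0.121, and that confirms contact with the stop. The picture shows the lug (315,222) touching the stop block (315,185). I'll lift straight up and check.

```bash
python3 - <<'E'
from h import *
p=np.array(env.sense()["ee_pos"])
env.movel([p[0],p[1],.060],R,rate=.03)
env.movel(np.array([p[0],p[1],.060])-u*.02,R,rate=.06)
q=np.array(env.sense()["ee_pos"])
env.movel([q[0],q[1]-.05,.20],R,rate=.12)
look("w4"); s=env.sense(); print(s["t"],s["ee_pos"],s["wrist_force"])
E
```

```text
saddle [([0.495, 0.097, 0.0326], 0.87)]
thumb_top [([0.5029, 0.1008, 0.0492], 0.65)]
stop_disc [([0.4983, 0.1545, -0.0002], 0.79)]
stop_plain []
17.4583 [0.50389601 0.05086275 0.19959294] [ 0.28089561 -0.12404289 -0.6868571 ]
```

View pics/w4.png

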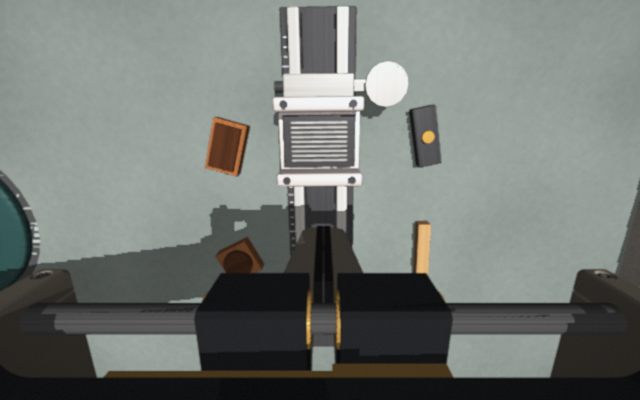

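The lay (lug at 318,103) rests against the disc stop (318,84), with an origin gap of about 57 mm. The plate is back up at z = 0.049, nothing else in the view has moved, and the arm is clear.

```bash
python3 -c "
from h import *
print(workorder.finish_job())"
```

```text
the job is handed in; nothing more can be done
None
```

The lay now rests against the disc-marked stop with its thumb plate up and gripping the rail again; the arm is clear, and I handed the job in after about 17.5 s of the 38 s allowed.

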